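# Sort out the sixteen-tooth gear and prove its mesh on the test stand

### The arm

A 6-joint arm with a two-finger parallel gripper is mounted at the origin on the work surface. World frame = base frame: x ahead of the robot, y to its left, z up, the work surface at z = 0. Lengths are in m, angles in rad, forces in N, time in s.
With the tool pointing down it reaches from about 0.4 to 0.925 m from the base axis. Payload 12.5 kg.
Tool frame: the origin (TCP) lies midway between the tips of the shut fingers; the grasp point (between the pads) lies 19 mm behind it; z points along the fingers, y is the line along which they close (so a half turn about z gives the same grasp; the last joint's range is limited). The gripper opens to 95 mm and grips with 3 to 60 N. Pads are 20 mm wide; open, the fingers measure 119 mm over their backs; the gripper's body (75 mm by 180 mm) begins 59 mm behind the grasp point.
Start: joints at [1.22, 0.491, 1.559, -0, 1.092, -0.106], TCP at [0.151, 0.606, 0.215] pointing down, gripper open.
Joint ranges: [-3.1, 3.1], [-0.84, 2.19], [0.05, 2.79], [-1.13, 4.28], [0.06, 2.93], [-2.69, 2.69]. Speed limits (rad/s): [2.22, 2.22, 2.79, 3.14, 3.14, 3.14].

### API

Orientations are given as a rotation vector (axis times angle).
In Python, from workcell import state, viewer, order gives the robot as it stands.
- The arm moves only by the tool apply_moves, never from a script. Its argument "rows" is a list of rows, each a list of 4 numbers: the shift along the tool's x, y, z in mm, then the turn about the tool's z in degrees. In form: [[x, y, z, roll], ...]. A call has 1 to 10 rows; each row is the pose to reach, as a shift and turn from the pose commanded when the call began, along the tool's axes at that moment; what a row does not reach only later rows make up. A row lasts 1/10 s, in which the tool goes at most 50 mm and 8.59 degrees, less where a joint would pass 70% of its speed; a pose out of reach is approached as far as the arm can. A call with a gripper value outside its range is refused whole. "jaw" is the closure, from -1 (fully open) to 1 (shut), set as the call begins (left out, the last holds). The fingers move at their own pace and stop on an object; "newtons" is the grip in N (left out, the last holds). Time passes only in rows, so rows that repeat a pose let the fingers close. It gives the time, the measured TCP pose, the force, the opening and the grip force at its end, in the units of the state.
- state(): the state, without advancing time (a new reading comes with each control period).
- viewer.snapshot(name): name is "scene" or "top" or "wrist"; returns the picture (384x512x3 uint8, red, green, blue); there is no depth.
- viewer.camera_info(name): a dict with "fovy" (degrees; the focal length in pixels is half the picture's height over the tangent of half this angle, whatever the lens; pixels are square), "cx", "cy" (the principal point, pixels), "R" (3x3) and "t" (3): a world point X has camera coordinates R X + t; the wrist camera has in their place "mount" (4x4, takes a point from camera to tool coordinates, whose origin is the TCP and whose axes are the flange's). Camera axes: x right, y down, z forward; pixel columns grow to the right and rows downward; lengths in m; the calibration is good to about 2 mm. A picture is of the moment at which its call begins: read the wrist's pose just before it. camera_info takes no time and is no camera call.
- order.hand_in(): hands the job in; it is judged then, once.
The state is a dict: "time": time; "joint_positions": joint angles; "qd": joint speeds; "tau": joint torques, N m; "tool_pos": TCP position; "tcp_rot": TCP orientation; "wrist_force": force on the tool from outside, world axes, zero at the start; "moment": the same for the moment, N m; "width": finger opening in m; "grasp_force": force on a finger pad.
Only numpy, scipy, OpenCV 4.12 (cv2) and the standard library are available. Lean on these libraries where they do the work, as an engineer would, in place of code of your own. Each camera call takes 0.05 s, during which the arm holds its last target. There are 200 camera calls.

### The job

Three white gears have got mixed up on the bench: pick out the one with sixteen teeth and set it, hub up, on the bare post of the perforated test stand, fully down on the shoulder with its teeth in mesh with the steel master gear. Then turn it by its hub, either way, until it has driven the master round by at least an eighth of a turn, and leave it there on the post, still in mesh. Do not touch the master itself, and leave the other gears and everything else on the bench where they are.

Things in the scene. Friction and masses are not known exactly. Their poses are not given: they have to be found in the camera images.
- gear16_mid (a point): white spur gear, 16 teeth (diameter 71 mm over them, 64 pitch), lying hub up; 40 mm high: teeth 14 mm, then round aluminium hub 28 mm diameter, 26 mm tall; bore 14.5 mm. Point: on the axis half-way up (20 mm over the underside); z = axis, up; a tooth lies on its x axis. The one wanted; 65 to 135 g; teeth bevelled below
- gear12_mid (a point): white spur gear, 12 teeth (diameter 55 mm over them, 48 pitch), lying hub up; 40 mm high: teeth 14 mm, then round aluminium hub 28 mm diameter, 26 mm tall; bore 14.5 mm. Point: on the axis half-way up (20 mm over the underside); z = axis, up; a tooth lies on its x axis. Not wanted: too small to reach the master
- gear20_mid (a point): white spur gear, 20 teeth (diameter 87 mm over them, 80 pitch), lying hub up; 40 mm high: teeth 14 mm, then round aluminium hub 28 mm diameter, 26 mm tall; bore 14.5 mm. Point: on the axis half-way up (20 mm over the underside); z = axis, up; a tooth lies on its x axis. Not wanted: too large to go down beside the master
- post_seat (a point): the bare test post: fixed steel post 12 mm diameter, 34 mm tall above its round shoulder (22 mm), on which the gear's underside rests; its top 10 mm is a cone down to 4 mm. Point: on the post's axis at the shoulder's top, 26 mm over the bench, 6 mm over the perforated plate (128 x 205 mm, top 20 mm over the bench); z up
- master_axis (a point): the steel master gear of the stand (20 teeth, 87 mm over them, 80 mm pitch diameter, 14 mm thick; cap 22 mm diameter, 4 mm high on its middle): point on its axis half-way up the teeth, 72.5 mm from the post's axis. Its teeth end 40 mm over the bench, level with the seated gear's teeth, and are bevelled at the top
- master_dot (a point): a point on the top face of the master gear, 30 mm from its axis, beside a small dark drilled dot; it turns with the master, and a tooth of the master is centred on the line from the axis through this point (its x axis)
- master (a joint): angle of the master on its spindle, rad, counter-clockwise from above, endless; it turns easily (drag 0.012 N m) and stays where left. In mesh it turns 0.8 times as far as the sixteen-tooth gear, the other way, after up to 4 mm of play at the teeth (0.1 rad)
- battery: bystander: blue battery pack 66 x 75 x 50 mm, loose; origin under its middle
- screwdriver: bystander: screwdriver with red handle lying on the bench; origin under its middle
- tape: bystander: black roll 90 mm diameter, 48 mm high; origin under its middle
- sprocket: bystander: dark steel chain sprocket, 70 mm diameter, 5 mm thick, with a 14 mm boss; origin under its middle
- channel: bystander: perforated aluminium channel 165 x 27 x 26 mm; origin under its middle
- controller: bystander: grey robot controller 115 x 75 x 35 mm; origin under its middle
- wrench: bystander: steel wrench lying on the bench; origin under its middle
Not all that is in view belongs to the job. Of the things that look like the part that bears post_seat, the larger one is meant.

How it is judged:
On the way, in this order (a step that is already met when the one before it is completed fails the run):
1. the sixteen-tooth gear is fully down on the test post, in mesh with the master (horizontal distance between gear16_mid and post_seat below 0.004 m and z of gear16_mid in the frame of post_seat between 0.015 and 0.0235 m and angle between gear16_mid's own z axis and vertical below 0.1 rad), for 0.2 s.
2. turned by its hub, it has driven the master round (34 degrees is enough) while seated (all of step 1 and distance of master_dot from where it was at the start of the episode above 0.0177 m), for 0.1 s.
At the end, for the whole second after the job is handed in: the sixteen-tooth gear rests released on the post, axis within 4 mm, underside within 3.5 mm of the shoulder, tilt under 0.1 rad (so in mesh), having driven the master by 34 degrees or more while seated; other gears and bystanders within 30 mm of their start (all of step 1 and linear speed of gear16 below 0.01 m/s and distance of each of gear12_mid, gear20_mid, battery, screwdriver, tape, sprocket, channel, controller, wrench from where it was at the start of the episode below 0.03 m); the robot touches nothing.
It fails at once if the robot pushes on the master gear itself (contact force between any of the fingers, the arm and master above 2 N).
It fails at once if another gear or a bystander is shifted by more than 30 mm (distance of any of gear12_mid, gear20_mid, battery, screwdriver, tape, sprocket, channel, controller, wrench from where it was at the start of the episode above 0.03 m).
It also fails if it takes over 45 s, if anything falls off the work surface, if the arm or the gripper's body presses on something with over 40 N, if the wrist force passes 120 N, or if a joint passes its speed limit or range.

## Working session

There is one attempt and no reset: what is moved stays moved. The work goes in short steps, Python scripts to look and compute and a tool call to move; the robot and the scene stay as the last step left them, time stands still between calls to the robot, and variables do not carry over. Pictures are saved under pics/ and viewed, at most 10 in all, crops included, and the job is handed in when it is done.

Besides the shell and the picture viewer there is one more tool, called after "Emit:" as a command line: name --pt "numbers of a row" for each row, then --argument value for the rest. apply_moves: Moves the arm, as the interface text tells. Its arguments: {"type":"object","properties":{"rows":{"type":"array","items":{"type":"array","items":{"type":"number"}}},"jaw":{"type":"number"},"newtons":{"type":"number"}},"required":["rows"]}

```bash
mkdir -p pics; ls
python3 - <<'E'
from workcell import state, viewer, order
import cv2,numpy as np
np.set_printoptions(precision=4,suppress=True)
s=state();print(s)
for n in("top","scene","wrist"):
    print(n,viewer.camera_info(n))
for n in("top","scene"):
    im=viewer.snapshot(n)[:,:,::-1];cv2.imwrite(f"pics/{n}0.png",im)
    cv2.imwrite(f"pics/{n}0b.png",cv2.resize(im,(800,600),interpolation=cv2.INTER_CUBIC))
E
```

```text
pics
{'time': 0.0, 'joint_positions': array([ 1.2204,  0.4915,  1.5595, -0.    ,  1.0917, -0.1056]), 'qd': array([-0.0001, -0.    , -0.0014, -0.0014,  0.0014, -0.0003]), 'tau': array([ -0.0035, -61.2652, -25.8184,   0.0691,   0.0483,  -0.0001]), 'tool_pos': array([0.1514, 0.6061, 0.2141]), 'tcp_rot': array([-0.3835, -3.1179,  0.0016]), 'wrist_force': array([ 0.2464, -0.052 , -0.1991]), 'moment': array([ 0.0038, -0.0164, -0.003 ]), 'grasp_force': 0.0, 'width': 0.09522350160725397}
top {'fovy': 46.873666529813065, 'cx': 250.95109366583688, 'cy': 187.3032665454412, 'R': array([[-0.0101, -0.9997,  0.0211],
       [-0.9917,  0.0073, -0.1283],
       [ 0.1281, -0.0222, -0.9915]]), 't': array([0.0578, 0.5492, 1.0412])}
scene {'fovy': 53.73851728728985, 'cx': 259.0304656912013, 'cy': 189.25485944597904, 'R': array([[ 0.2946,  0.9556, -0.0034],
       [ 0.7229, -0.2252, -0.6532],
       [-0.625 ,  0.19  , -0.7572]]), 't': array([-0.2222, -0.3358,  1.5474])}
wrist {'fovy': 59.26630659097461, 'cx': 252.99767526694876, 'cy': 191.8901390124383, 'mount': array([[-0.0003, -0.9684, -0.2495,  0.0701],
       [ 1.    ,  0.    , -0.0013, -0.0002],
       [ 0.0012, -0.2495,  0.9684, -0.1701],
       [ 0.    ,  0.    ,  0.    ,  1.    ]])}
```

View pics/top0b.png

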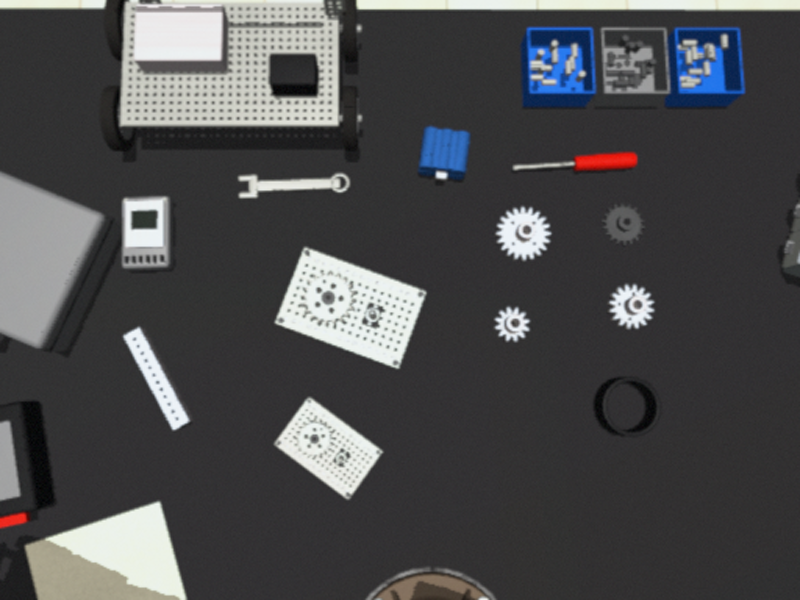

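View pics/scene0b.png

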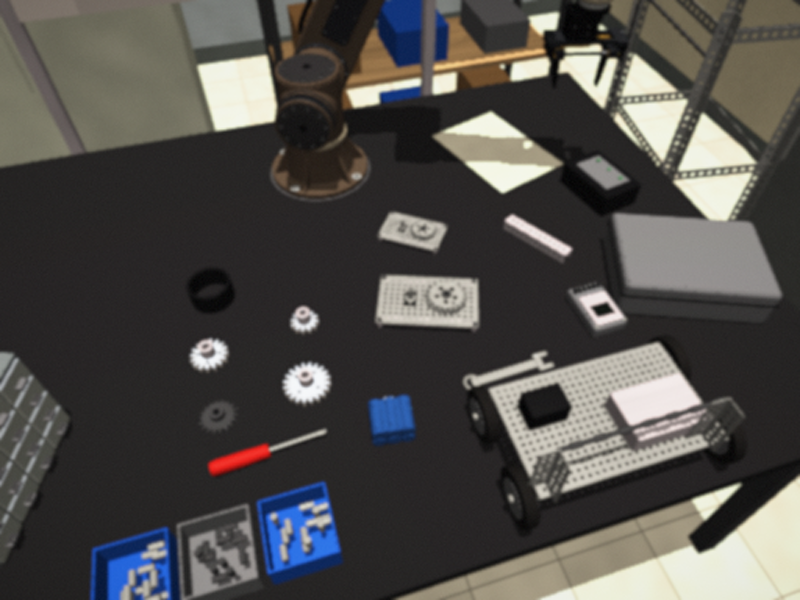

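The top picture shows the 16‑tooth gear at about (632,305)/1.5625, the 12 at (512,324), the 20 at (524,232). On the larger stand, the master is at (328,297) and the bare post at (373,314).

```bash
cat > h.py <<'E'
import numpy as np, cv2
from scipy.spatial.transform import Rotation as Ro
from workcell import state, viewer, order
np.set_printoptions(precision=4,suppress=True)
def cam(n,s=None):
    c=viewer.camera_info(n); f=192/np.tan(np.radians(c["fovy"])/2)
    if n=="wrist":
        T=np.eye(4);T[:3,:3]=Ro.from_rotvec(s["tcp_rot"]).as_matrix();T[:3,3]=s["tool_pos"]
        W=T@c["mount"];R=W[:3,:3].T;t=-R@W[:3,3]
    else: R,t=c["R"],c["t"]
    return f,c["cx"],c["cy"],R,t
def unproj(C,u,v,z):
    f,cx,cy,R,t=C
    d=R.T@np.array([(u-cx)/f,(v-cy)/f,1]);o=-R.T@t
    return o+d*(z-o[2])/d[2]
def proj(C,X):
    f,cx,cy,R,t=C;p=R@np.array(X)+t
    return np.array([f*p[0]/p[2]+cx,f*p[1]/p[2]+cy])
def delta(s,X):
    """world target -> shift in tool axes, mm"""
    return Ro.from_rotvec(s["tcp_rot"]).as_matrix().T@(np.array(X)-s["tool_pos"])*1e3
E
python3 - <<'E'
from h import *
s=state();print(Ro.from_rotvec(s["tcp_rot"]).as_matrix())
k=512/800
for n,pts in dict(top=dict(g16=(635,303,.04),post=(373,313,.05),mast=(328,297,.044),g12=(514,323,.04),g20=(526,230,.04)),
   scene=dict(g16=(208,346,.04),post=(410,294,.05),mast=(445,294,.044),g12=(303,313,.04),g20=(307,371,.04))).items():
    C=cam(n)
    for q,(u,v,z) in pts.items():
        X=unproj(C,u*k,v*k,z);print(n,q,X,np.hypot(X[0],X[1]),delta(s,X))
    if n=="top":
        im=cv2.imread("pics/top0.png")
E
```

```text
[[-0.9702  0.2424 -0.0003]
 [ 0.2424  0.9702 -0.001 ]
 [ 0.0001 -0.001  -1.    ]]
top g16 [ 0.53   -0.3246  0.04  ] 0.6215037497658109 [-592.9118 -811.1141  174.8826]
top post [0.5166 0.0829 0.05  ] 0.5232131744630865 [-481.1848 -419.0196  164.4894]
top mast [0.5425 0.1519 0.044 ] 0.563321296430162 [-489.5427 -345.794   170.4135]
top g12 [ 0.5004 -0.1346  0.04  ] 0.5181526760746498 [-518.1242 -633.9492  174.707 ]
top g20 [ 0.6467 -0.1584  0.04  ] 0.6658580832121913 [-665.9068 -621.5057  174.6815]
scene g16 [ 0.5324 -0.322   0.04  ] 0.622160378785992 [-594.5906 -807.9324  174.8792]
scene post [0.53   0.0804 0.05  ] 0.5360906377869904 [-494.7833 -418.1194  164.4873]
scene mast [0.5462 0.1498 0.044 ] 0.566348102408352 [-493.6454 -346.8973  170.4142]
scene g12 [ 0.5062 -0.1347  0.04  ] 0.5238284766450806 [-523.824  -632.5523  174.7051]
scene g20 [ 0.6439 -0.1533  0.04  ] 0.6618862771248785 [-661.9019 -617.2929  174.6775]
```

Emit:
apply_moves --pt "-39 -31 2 8" --pt "-78 -62 4 16" --pt "-117 -93 6 24" --pt "-156 -124 8 32" --pt "-195 -155 10 40" --pt "-234 -186 12 48" --pt "-273 -218 14 56" --pt "-312 -249 16 64" --pt "-351 -280 18 72" --pt "-390 -311 20 80"

```text
time: 1.1
tool_pos: [0.4553, 0.2083, 0.1945]
tcp_rot: [-2.304, -2.135, -0.0]
wrist_force: [0.8, 1.0, 1.4]
width: 0.0955
grasp_force: 0.0
```

Emit:
apply_moves --pt "-35 30 2 8" --pt "-70 60 4 16" --pt "-93 83 5 16" --pt "-93 83 5 16"

```text
time: 1.5
tool_pos: [0.5327, 0.1087, 0.189]
tcp_rot: [2.577, 1.796, -0.0]
wrist_force: [0.1, 0.3, -0.6]
width: 0.0951
grasp_force: 0.0
```

```bash
cat > snap.py <<'E'
import sys,pickle
from h import *
n=sys.argv[1]
s=state();im=viewer.snapshot("wrist")[:,:,::-1]
cv2.imwrite(f"pics/{n}.png",im);cv2.imwrite(f"pics/{n}b.png",cv2.resize(im,(800,600),interpolation=cv2.INTER_CUBIC))
pickle.dump(s,open(f"{n}.pkl","wb"))
print(s["time"],s["tool_pos"],s["joint_positions"],s["qd"]);print(Ro.from_rotvec(s["tcp_rot"]).as_matrix())
E
python3 snap.py w1
```

```text
1.5 [0.5327 0.1087 0.189 ] [ 0.0799  0.4052  1.7897 -0.0003  0.9468  0.4334] [ 0.0622 -0.0266  0.052   0.0131  0.001   0.044 ]
[[ 0.346   0.9382  0.    ]
 [ 0.9382 -0.346  -0.0003]
 [-0.0002  0.0001 -1.    ]]
```

View pics/w1b.png

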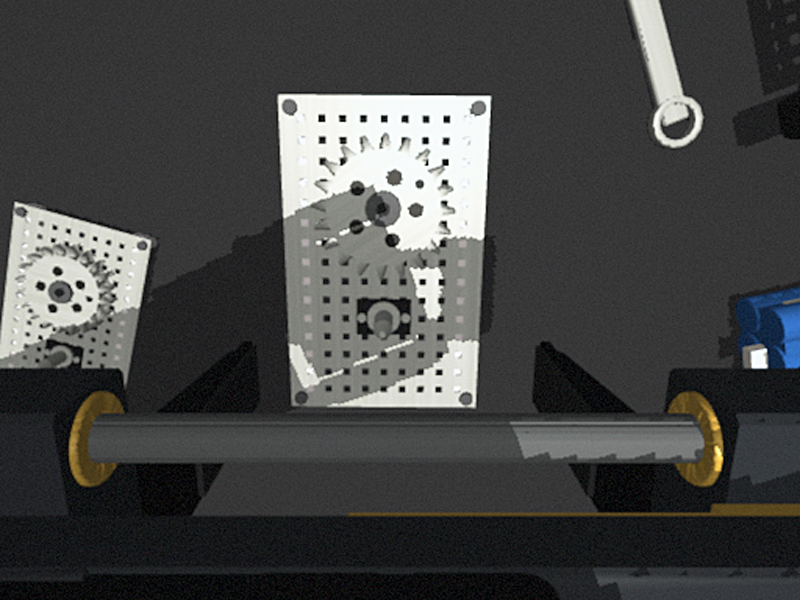

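Run:
```python
import cv2
im=cv2.imread("pics/w1.png")[75:225,175:325]
cv2.imwrite("pics/w1c.png",cv2.resize(im,(600,600),interpolation=cv2.INTER_CUBIC))
```

```text
(no output)
```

View pics/w1c.png

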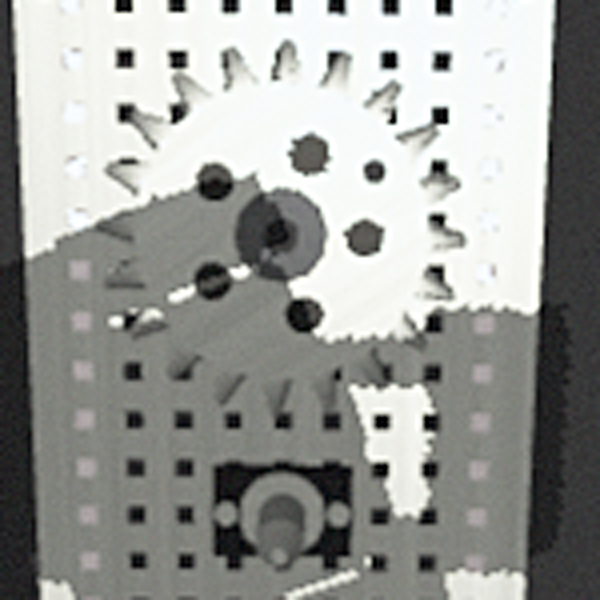

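Run:
```python
from h import *
import pickle
s=pickle.load(open("w1.pkl","rb"));C=cam("wrist",s)
P={}
for n,(u,v,z) in dict(cap=(281,234,.044),dot=(374,171,.04),post=(280,555,.06),sh=(282,512,.026),tA=(281,400,.04),tB=(230,392,.04),tC=(328,392,.04),tT=(287,45,.04)).items():
    P[n]=unproj(C,u/4+175,v/4+75,z);print(n,P[n])
az=lambda a,b:np.degrees(np.arctan2(*(P[b]-P[a])[1::-1]))
for b in("dot","post","sh","tA","tB","tC","tT"):
    print(b,az("cap",b),np.linalg.norm((P[b]-P["cap"])[:2]))
d=delta(s,[.531,-.323,.189]);print(d)
```

```text
cap [0.541  0.1522 0.044 ]
dot [0.566 0.158 0.04 ]
post [0.5156 0.0843 0.06  ]
sh [0.5155 0.0848 0.026 ]
tA [0.5269 0.1149 0.04  ]
tB [0.516 0.121 0.04 ]
tC [0.5382 0.1128 0.04  ]
tT [0.5569 0.191  0.04  ]
dot 12.946557600204645 0.025673808119545345
post -110.50243938776867 0.07255686034799061
sh -110.69658497766015 0.07213203708602582
tA -110.7159176721556 0.0398886721528539
tB -128.61232316916173 0.03995419087699958
tC -94.0777704443679 0.03949048263908734
tT 67.67330257992799 0.04190492101233531
[-405.6114  147.8072    0.1119]
```

The crop gives the master cap at (281,234), the dot at (374,171), the post tip at (280,555) and the shoulder at (282,512). A master tooth (281,400) points almost straight at the post. Next I go over to the gear.

Emit:
apply_moves --pt "-42 15 0 0" --pt "-85 30 0 0" --pt "-130 45 0 0" --pt "-175 61 0 0" --pt "-220 76 0 0" --pt "-265 92 0 0" --pt "-310 107 0 0" --pt "-352 122 0 0" --pt "-392 136 0 0" --pt "-426 148 0 0"

```text
time: 2.55
tool_pos: [0.5237, -0.3401, 0.1896]
tcp_rot: [-2.573, -1.802, -0.0]
wrist_force: [-0.7, -0.6, -0.6]
width: 0.0953
grasp_force: 0.0
```

Emit:
apply_moves --pt "0 0 0 0" --pt "0 0 0 0"

```text
time: 2.75
tool_pos: [0.5237, -0.3384, 0.1892]
tcp_rot: [-2.573, -1.8, 0.0]
wrist_force: [0.2, 0.8, 0.1]
width: 0.095
grasp_force: 0.0
```

```bash
python3 snap.py w2
python3 - <<'E'
from h import *
import pickle
s=pickle.load(open("w2.pkl","rb"));C=cam("wrist",s)
u,v=proj(C,[.531,-.323,.02]);print(u,v)
u,v=int(u)-60,int(v)-55;print(u,v)
im=cv2.imread("pics/w2.png")[v:v+120,u:u+120]
cv2.imwrite("pics/w2c.png",cv2.resize(im,(600,600),interpolation=cv2.INTER_CUBIC))
E
```

```text
2.75 [ 0.5237 -0.3384  0.1892] [-0.6797  0.5143  1.5912  0.0004  1.0373 -0.3302] [ 0.0244 -0.0132  0.0142  0.0006 -0.0017  0.0016]
[[ 0.3426  0.9395 -0.0008]
 [ 0.9395 -0.3426  0.0011]
 [ 0.0007 -0.0011 -1.    ]]
254.90636677571936 158.41740537122632
194 103
```

View pics/w2c.png

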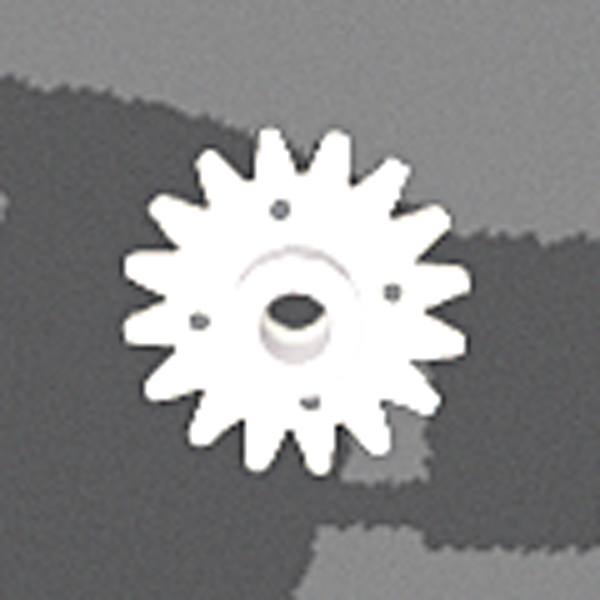

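The crop shows 16 teeth, so this is the right gear. The bore is at about (297,312) in the crop.

Run:
```python
from h import *
import pickle
from scipy.optimize import least_squares
s=pickle.load(open("w2.pkl","rb"));C=cam("wrist",s)
tips=[(270,130),(337,133),(398,163),(443,212),(466,275),(460,348),(432,408),(380,450),(322,470),(258,468),(200,440),(155,392),(127,330),(130,262),(160,203),(210,158)]
T=np.array([unproj(C,u/5+194,v/5+103,.014)[:2] for u,v in tips])
# circle fit of the tips
r=least_squares(lambda p:np.hypot(*(T-p[:2]).T)-p[2],[.53,-.32,.035]).x;print("circle",r)
a=np.unwrap(np.arctan2(*(T-r[:2]).T[::-1]));
ph=np.angle(np.mean(np.exp(16j*a)))/16;print("tooth phase deg (mod 22.5)",np.degrees(ph),"spread",np.degrees(np.std((a-ph+np.pi/16)%(np.pi/8))))
# silhouette check
im=cv2.imread("pics/w2.png",0);m=(im>200).astype(np.uint8);m[:103]=0;m[223:]=0;m[:,:194]=0;m[:,314:]=0
n,l,st,ce=cv2.connectedComponentsWithStats(m);i=1+np.argmax(st[1:,4]);v,u=np.where(l==i)
W=np.array([unproj(C,a,b,.014)[:2] for a,b in zip(u,v)])-r[:2]
rr=np.hypot(*W.T);th=np.arctan2(W[:,1],W[:,0]);k=rr>.0295
print("sil phase",np.degrees(np.angle(np.mean(np.exp(16j*th[k])))/16))
print("sil centroid",W.mean(0)+r[:2])
print("bore",unproj(C,297/5+194,312/5+103,.04))
R=Ro.from_rotvec(s["tcp_rot"]).as_matrix();print("yaz",np.degrees(np.arctan2(R[1,1],R[0,1])),"d",delta(s,[r[0],r[1],.1]))
```

```text
circle [ 0.5273 -0.3289  0.0355]
tooth phase deg (mod 22.5) 11.165490277546882 spread 1.047531244314206
sil phase 11.144917769917205
sil centroid [ 0.527  -0.3277]
bore [ 0.5283 -0.3259  0.04  ]
yaz -20.03381517568935 d [10.096   0.2922 89.1803]
```

Emit:
apply_moves --pt "10 0 40 0" --pt "10 0 80 0" --pt "10 0 110 0" --pt "10 0 120 0" --pt "10 0 120 0" --pt "10 0 120 0" --newtons 25

```text
time: 3.4
tool_pos: [0.528, -0.3296, 0.0711]
tcp_rot: [2.572, 1.802, 0.001]
wrist_force: [-0.2, 0.1, -0.8]
width: 0.0953
grasp_force: 0.0
```

Run:
```python
from h import *
s=state();print(s["tool_pos"],s["qd"],delta(s,[.5273,-.3286,.019]))
```

```text
[ 0.528  -0.3296  0.0711] [-0.007  -0.0133 -0.0074 -0.0003 -0.0023 -0.001 ] [ 0.7281 -1.1328 52.0534]
```

Emit:
apply_moves --pt "1 -1 25 0" --pt "1 -1 40 0" --pt "1 -1 48 0" --pt "1 -1 50 0" --pt "1 -1 50 0" --pt "1 -1 50 0"

```text
time: 4.0
tool_pos: [0.527, -0.3289, 0.0203]
tcp_rot: [2.573, 1.801, 0.001]
wrist_force: [0.6, 0.4, -0.5]
width: 0.0947
grasp_force: 0.0
```

Run:
```python
from h import *
for i in range(3):
    s=state();print(s["tool_pos"],s["wrist_force"],delta(s,[.5273,-.3286,.019]))
```

```text
[ 0.527  -0.3289  0.0203] [ 0.5875  0.3958 -0.5291] [0.4125 0.1928 1.2789]
[ 0.527  -0.3289  0.0203] [ 0.5875  0.3958 -0.5291] [0.4125 0.1928 1.2789]
[ 0.527  -0.3289  0.0203] [ 0.5875  0.3958 -0.5291] [0.4125 0.1928 1.2789]
```

Pose is right, so I close on the hub.

Emit:
apply_moves --pt "0 0 0 0" --pt "0 0 0 0" --pt "0 0 0 0" --pt "0 0 0 0" --pt "0 0 0 0" --pt "0 0 0 0" --pt "0 0 0 0" --jaw 1 --newtons 25

```text
time: 4.7
tool_pos: [0.5267, -0.3286, 0.0196]
tcp_rot: [-2.574, -1.801, -0.0]
wrist_force: [0.6, 0.2, -0.7]
width: 0.0444
grasp_force: 0.0
```

Emit:
apply_moves --pt "0 0 0 0" --pt "0 0 0 0" --pt "0 0 0 0" --pt "0 0 0 0" --pt "0 0 0 0"

```text
time: 5.2
tool_pos: [0.5267, -0.3286, 0.0196]
tcp_rot: [-2.574, -1.801, -0.0]
wrist_force: [0.2, 0.0, 0.4]
width: 0.0272
grasp_force: 25.0
```

Emit:
apply_moves --pt "0 0 -10 0" --pt "0 0 -40 0" --pt "0 0 -80 0" --pt "0 0 -100 0" --pt "0 0 -100 0" --pt "0 0 -100 0"

```text
time: 5.8
tool_pos: [0.5265, -0.3285, 0.1196]
tcp_rot: [2.574, 1.801, 0.0]
wrist_force: [-0.1, 0.2, -2.3]
width: 0.0272
grasp_force: 25.0
```

```bash
python3 snap.py w3
python3 - <<'E'
from h import *
import pickle
s=state();print(s["width"],s["grasp_force"],s["wrist_force"]);C=cam("wrist",s)
print(delta(s,[.5155,.0845,.12]))
E
```

```text
5.8 [ 0.5265 -0.3285  0.1196] [-0.6643  0.5887  1.6667  0.0001  0.8861 -0.3148] [ 0.0004  0.0283  0.0148  0.0014 -0.0023  0.001 ]
[[ 0.3425  0.9395  0.0001]
 [ 0.9395 -0.3425 -0.    ]
 [ 0.      0.0001 -1.    ]]
0.027299593519245113 24.999682512134314 [ 1.253  -0.2658 -1.2062]
[ 384.1513 -151.4429   -0.8441]
```

View pics/w3b.png

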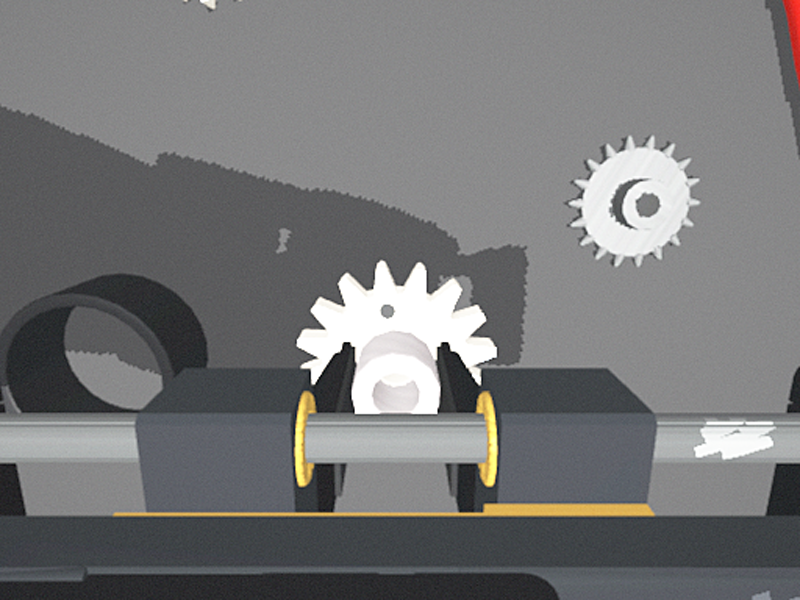

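The picture shows the gear held by its hub. Its tooth tips are at (349,277), (382,263), (419,265), (457,281), (484,312), (318,301) and (300,341). I fit its axis in the tool frame from these.

Run:
```python
from h import *
import pickle
from scipy.optimize import least_squares
s=pickle.load(open("w3.pkl","rb"));C=cam("wrist",s)
tips=[(349,277),(382,263),(419,265),(457,281),(484,312),(318,301),(300,341)]
z=s["tool_pos"][2]-.0056
T=np.array([unproj(C,u*.64,v*.64,z)[:2] for u,v in tips])
r=least_squares(lambda p:np.hypot(*(T-p[:2]).T)-.0355,[.527,-.328]);print(r.x,r.fun*1e3)
print("bore",unproj(C,398*.64,389*.64,s["tool_pos"][2]+.0204))
print("axis offset in tool",delta(s,[*r.x,z]))
a=np.arctan2(*(T-r.x).T[::-1]);print("phase",np.degrees(np.angle(np.mean(np.exp(16j*a)))/16))
```

```text
[ 0.5276 -0.3274] [-0.4748  0.5296  0.1357  0.0973 -0.5079 -0.0139 -0.1979]
bore [ 0.5279 -0.3262  0.14  ]
axis offset in tool [1.3545 0.7204 5.6001]
phase -11.245322163594732
```

Emit:
apply_moves --pt "30 -12 0 0" --pt "70 -28 0 0" --pt "115 -46 0 0" --pt "160 -64 0 0" --pt "205 -82 0 0" --pt "250 -100 0 -1" --pt "295 -117 0 -2" --pt "335 -133 0 -3" --pt "367 -146 0 -3" --pt "383 -152 0 -3"

```text
time: 6.85
tool_pos: [0.5139, 0.0858, 0.1183]
tcp_rot: [-2.522, -1.87, 0.003]
wrist_force: [-0.6, -0.3, -0.9]
width: 0.027
grasp_force: 25.0
```

Emit:
apply_moves --pt "0 0 0 0" --pt "0 0 0 0" --pt "0 0 0 0"

```text
time: 7.15
tool_pos: [0.5149, 0.0824, 0.1191]
tcp_rot: [-2.526, -1.867, 0.001]
wrist_force: [-0.5, -0.7, -1.3]
width: 0.027
grasp_force: 25.0
```

```bash
python3 snap.py w4
python3 - <<'E'
from h import *
s=state();R=Ro.from_rotvec(s["tcp_rot"]).as_matrix()
print(s["width"],s["wrist_force"],"yaz",np.degrees(np.arctan2(R[1,1],R[0,1])),delta(s,[.5144,.0834,.09]))
E
```

```text
7.15 [0.5149 0.0824 0.1191] [0.0319 0.4719 1.9131 0.     0.7577 0.3299] [-0.0083 -0.0064 -0.0024  0.0001  0.0015  0.0027]
[[ 0.2936  0.9559 -0.0011]
 [ 0.9559 -0.2936 -0.    ]
 [-0.0003 -0.001  -1.    ]]
0.027045183089639113 [ 0.0941  0.3786 -1.2815] yaz -17.09786747148176 [ 0.9542 -0.8508 29.2099]
```

View pics/w4b.png

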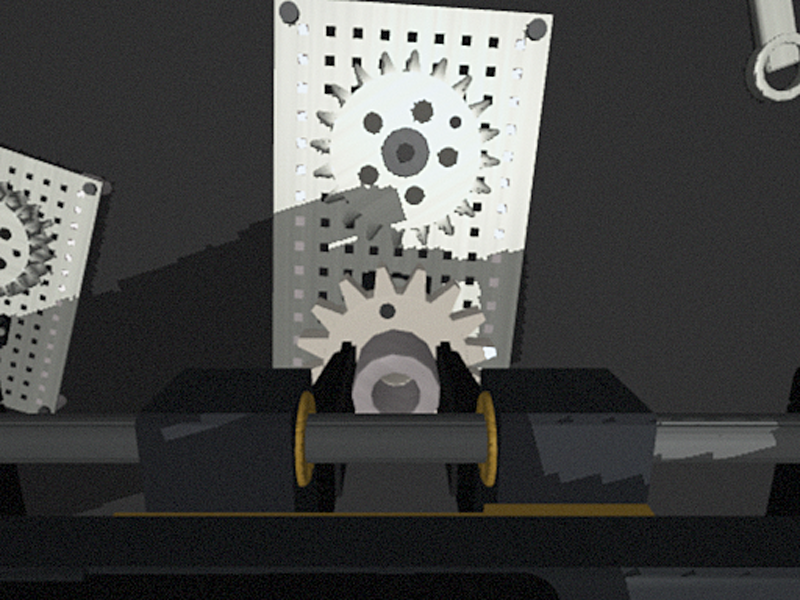

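Run:
```python
from h import *
import pickle
s=pickle.load(open("w4.pkl","rb"));C=cam("wrist",s)
c=unproj(C,405*.64,152*.64,.044);print(c)
for u,v in[(455,122),(388,55),(414,52),(442,62),(362,65),(466,78),(488,102),(498,160),(497,131),(487,188),(336,82),(322,116),(319,144),(446,232),(424,242),(374,238)]:
    d=unproj(C,u*.64,v*.64,.04)-c;a=np.degrees(np.arctan2(d[1],d[0]));print(u,v,round(np.hypot(*d[:2])*1e3,1),round(a,1),round((a+110.6+9)%18-9,1))
```

```text
[0.5406 0.1524 0.044 ]
455 122 26.0 13.1 -2.3
388 55 41.5 83.4 -4.0
414 52 42.2 67.7 -1.7
442 62 41.2 50.0 -1.4
362 65 41.3 100.1 -5.3
466 78 41.3 32.5 -0.9
488 102 42.7 13.1 -2.3
498 160 42.7 -21.7 -1.1
497 131 42.5 -4.6 -2.0
487 188 41.3 -39.8 -1.2
336 82 42.6 118.6 -4.8
322 116 40.3 140.1 -1.3
319 144 39.1 157.7 -1.7
446 232 41.3 -78.7 -4.1
424 242 42.1 -94.4 -1.8
374 238 41.7 -127.3 1.3
```

Emit:
apply_moves --pt "1 -1 20 -1.6" --pt "1 -1 40 -1.6" --pt "1 -1 46 -1.6" --pt "1 -1 50 -1.6" --pt "1 -1 53 -1.6" --pt "1 -1 55 -1.6" --pt "1 -1 55 -1.6" --pt "1 -1 55 -1.6"

```text
time: 8.0
tool_pos: [0.5145, 0.0845, 0.065]
tcp_rot: [2.499, 1.903, 0.001]
wrist_force: [0.0, -0.4, -2.1]
width: 0.0275
grasp_force: 25.0
```

Run:
```python
from h import *
s=state();R=Ro.from_rotvec(s["tcp_rot"]).as_matrix()
print(s["tool_pos"],s["wrist_force"],s["moment"],"yaz",np.degrees(np.arctan2(R[1,1],R[0,1])),delta(s,[.5144,.0834,.0456]))
```

```text
[0.5145 0.0845 0.065 ] [ 0.0344 -0.3813 -2.0932] [-0.1682  0.0818 -0.024 ] yaz -15.424032989584044 [-1.1215  0.1556 19.3832]
```

Emit:
apply_moves --pt "0 0 2 0" --pt "0 0 4 0" --pt "0 0 6 0" --pt "0 0 8 0" --pt "0 0 10 0" --pt "0 0 10 0"

```text
time: 8.6
tool_pos: [0.5142, 0.0845, 0.0543]
tcp_rot: [-2.499, -1.903, 0.001]
wrist_force: [-0.6, -1.0, -1.4]
width: 0.0269
grasp_force: 25.0
```

Underside is at 34.7 mm, below the top of the master's teeth, with no resistance, so the teeth are meshing. I continue down.

Emit:
apply_moves --pt "0 0 2 0" --pt "0 0 4 0" --pt "0 0 6 0" --pt "0 0 7 0" --pt "0 0 8 0" --pt "0 0 8.5 0" --pt "0 0 8.5 0"

```text
time: 9.3
tool_pos: [0.5144, 0.0845, 0.0461]
tcp_rot: [-2.499, -1.903, -0.0]
wrist_force: [-0.5, -0.2, -1.5]
width: 0.027
grasp_force: 25.0
```

Emit:
apply_moves --pt "0 0 0.5 0" --pt "0 0 0.8 0" --pt "0 0 0.8 0" --pt "0 0 0.8 0"

```text
time: 9.7
tool_pos: [0.5144, 0.0845, 0.0455]
tcp_rot: [2.499, 1.903, 0.0]
wrist_force: [-0.7, -0.4, 3.2]
width: 0.0269
grasp_force: 25.0
```

Emit:
apply_moves --pt "0 0 -0.5 3" --pt "0 0 -0.5 8" --pt "0 0 -0.5 14" --pt "0 0 -0.5 20" --pt "0 0 -0.5 26" --pt "0 0 -0.5 32" --newtons 12

```text
time: 10.3
tool_pos: [0.5142, 0.0845, 0.0456]
tcp_rot: [-2.929, -1.134, 0.001]
wrist_force: [0.7, -0.1, 0.1]
width: 0.0279
grasp_force: 12.0
```

Emit:
apply_moves --pt "0 0 0 6" --pt "0 0 0 12" --pt "0 0 0 18" --pt "0 0 0 24" --pt "0 0 0 28" --pt "0 0 0 28" --pt "0 0 0 28"

```text
time: 11.0
tool_pos: [0.5144, 0.0845, 0.0458]
tcp_rot: [-3.116, -0.402, -0.0]
wrist_force: [0.1, 0.7, -1.7]
width: 0.0278
grasp_force: 12.0
```

```bash
python3 snap.py w5
python3 - <<'E'
from h import *
s=state();print(s["wrist_force"],s["moment"])
C=cam("wrist",s);print(proj(C,[.5408,.1523,.044])*1.5625)
E
```

```text
11.0 [0.5144 0.0845 0.0458] [0.036  0.59   1.9677 0.0001 0.5839 1.3501] [-0.0007 -0.0019 -0.0013  0.0003  0.0006 -0.0021]
[[ 0.9673  0.2538  0.    ]
 [ 0.2538 -0.9673  0.0001]
 [ 0.     -0.0001 -1.    ]]
[-0.2701  0.4085 -0.9329] [-0.031   0.1483 -0.0367]
[215.1486 247.8809]
```

View pics/w5b.png

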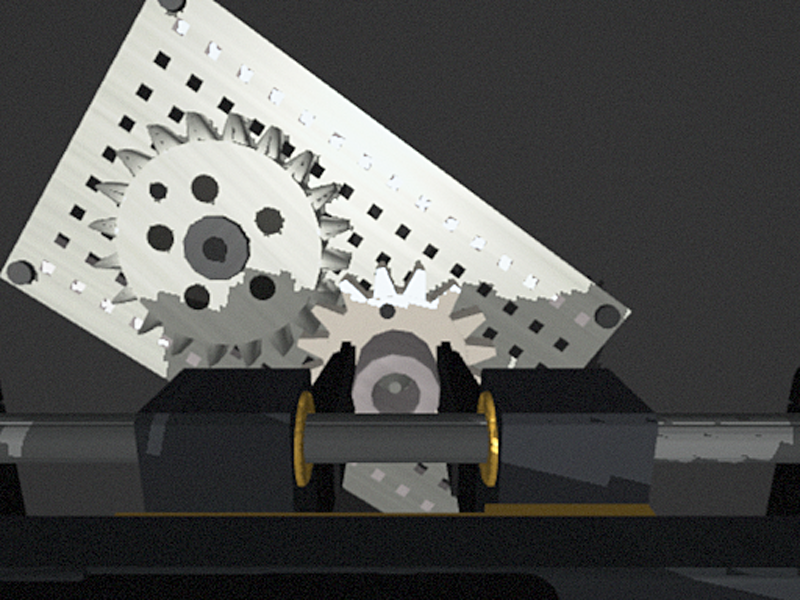

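Run:
```python
from h import *
import pickle
s=pickle.load(open("w5.pkl","rb"));C=cam("wrist",s)
c=unproj(C,215*.64,247*.64,.044)
d=unproj(C,158*.64,191*.64,.04)-c;print(c,np.hypot(*d[:2]),np.degrees(np.arctan2(d[1],d[0])))
```

```text
[0.5411 0.1524 0.044 ] 0.025631115966149212 60.64570766244559
```

The dot at (158,191) around the cap at (215,247) shows the master has turned from 13° to 61°, about 47.6°. I release by opening only part way, then lift.

Emit:
apply_moves --pt "0 0 0 0" --pt "0 0 0 0" --pt "0 0 0 0" --pt "0 0 0 0" --pt "0 0 0 0" --jaw 0.1

```text
time: 11.55
tool_pos: [0.5144, 0.0845, 0.0459]
tcp_rot: [-3.116, -0.399, -0.0]
wrist_force: [0.1, 0.7, -0.2]
width: 0.0427
grasp_force: 0.0
```

Emit:
apply_moves --pt "0 0 -4 0" --pt "0 0 -12 0" --pt "0 0 -30 0" --pt "0 0 -70 0" --pt "0 0 -110 0" --pt "0 0 -120 0" --pt "0 0 -120 0" --pt "0 0 -120 0"

```text
time: 12.35
tool_pos: [0.5139, 0.0845, 0.1653]
tcp_rot: [-3.116, -0.399, 0.001]
wrist_force: [-0.0, -0.2, 0.1]
width: 0.0429
grasp_force: 0.0
```

```bash
python3 snap.py w6
```

```text
12.35 [0.5139 0.0845 0.1653] [0.036  0.4053 1.8694 0.0001 0.8676 1.3524] [-0.0018  0.0203  0.0078 -0.0007 -0.0011 -0.0003]
[[ 0.9678  0.2517 -0.0007]
 [ 0.2517 -0.9678  0.    ]
 [-0.0006 -0.0002 -1.    ]]
```

View pics/w6b.png

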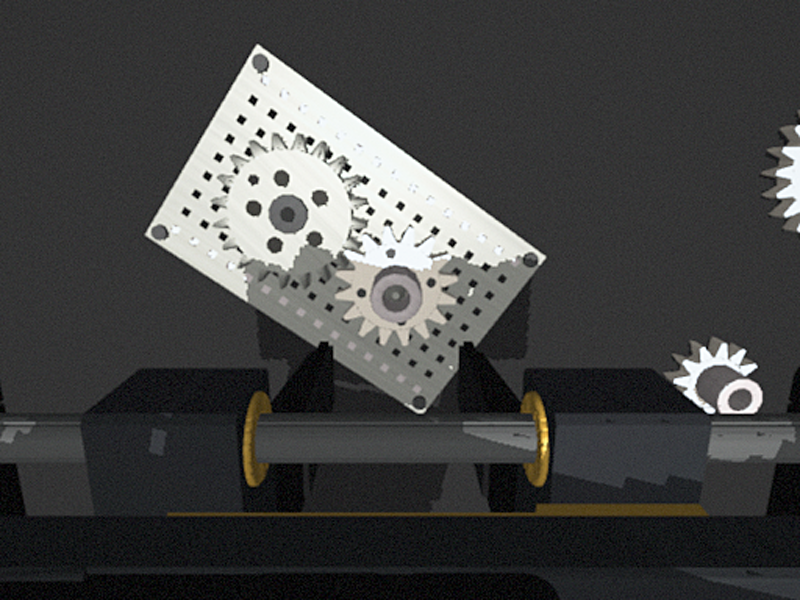

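The gear sits level on the post with its hub at (396,294), in mesh with the master at (288,213). The gripper is clear of it, so I hand in.

```bash
python3 -c "
from workcell import order
print(order.hand_in())"
```

```text
the job is handed in; nothing more can be done
None
```

The sixteen-tooth gear is released on the post, down on the shoulder and in mesh; turning it by its hub drove the master about 47°, and I handed the job in at about 12.4 s, with no verdict returned.

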